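Clear the test jig and probe its square contact

ROBOT

A 6-joint arm with a two-finger parallel gripper is mounted at the origin on a cart in front of the work surface, level with it; the furniture and walls round the work are solid. World frame = base frame: x ahead of the robot, y to its left, z up, the work surface at z = 0. Lengths are in m, angles in rad, forces in N, time in s.
With the tool pointing down it reaches from about 0.375 to 0.9 m from the base axis. Payload 3.1 kg.
Tool frame: the origin (TCP) lies between the finger pads; the fingertips stand manip.finger_overhang ahead of it and the grasp point (between the pads) lies 5 mm behind it (manip.finger_overhang is the distance from the TCP to the fingertips, in m); z points along the fingers, y is the line along which they close (so a half turn about z gives the same grasp; the last joint's range is limited). The gripper opens to 85 mm and grips with 20 to 120 N. Pads are 22 mm wide; open, the fingers measure 114 mm over their backs; the gripper's body (76 mm by 85 mm) begins 54 mm behind the grasp point. The pads swing forward as they close: fully open they stand 13 mm farther back than shut.
Start: joints at [-1.409, 0.527, 1.433, -0, 1.181, -0.178], TCP at [0.209, -0.589, 0.245] pointing down, gripper open.
Joint ranges: [-3.08, 3.08], [-0.75, 2.2], [0.22, 2.44], [-1.43, 4.57], [0, 2.65], [-2.85, 2.85]. Speed limits (rad/s): [2.79, 2.79, 3.14, 3.14, 3.14, 3.14].

INTERFACE

Orientations are given as a unit quaternion [x, y, z, w].
In Python, from station import manip gives the robot as it stands.
- The arm moves only by the tool drive_tool, never from a script. Its argument "plan" is a list of rows, each a list of 7 numbers: the shift along the tool's x, y, z in m, then the turn, a rotation vector about the tool's x, y, z in degrees, then the opening, from -1 (shut) to 1 (fully open). In form: [[x, y, z, wx, wy, wz, gripper], ...]. A call has 1 to 10 rows; each row shifts and turns the commanded pose from where the row before left it, along the tool's axes as they then stand; what a row does not reach is not made up. A row lasts 1/10 s, in which the tool goes at most 50 mm and 8.59 degrees, less where a joint would pass 70% of its speed; a pose out of reach is approached as far as the arm can. A call is refused whole if a number of a shift passes 0.05 or a number of a turn 8.59, either way. A call with a gripper value outside its range is refused whole. The fingers move at their own pace and stop on an object; "newtons" is the grip in N (left out, the last holds). Time passes only in rows, so rows that do not move let the fingers close. It gives the time, the measured TCP pose, the force, the opening and the grip force at its end, in the units of the state.
- manip.sense(): the state, without advancing time (a new reading comes with each control period).
- manip.snapshot(name): name is "side" or "top"; returns a dict with "image" (384x512x3 uint8, red, green, blue), "z_map" (384x512 float32, m along the optical axis (not along the pixel's ray), 0 where there is no reading), "fov_y" (degrees; the focal length in pixels is half the picture's height over the tangent of half this angle, whatever the lens; pixels are square), "cx", "cy" (the principal point, pixels), "extrinsics" (4x4, takes a point from camera to world coordinates). Camera axes: x right, y up, looking along -z (the intrinsics and any distortion apply to the point x, -y, -z); pixel columns grow to the right and rows downward; lengths in m; the calibration is good to about 2 mm. A picture is of the moment at which its call begins.
- manip.sign_off(): hands the job in; it is judged then, once.
The state is a dict: "t": time; "q": joint angles; "qd": joint speeds; "tau": joint torques, N m; "tcp_pos": TCP position; "tool_rot": TCP orientation; "force": force on the tool from outside, world axes, zero at the start; "ft_torque": the same for the moment, N m; "finger_gap": opening from 0.0 (shut) to 1.0 (fully open); "gripper_force": force on a finger pad.
Only numpy, scipy, OpenCV 4.12 (cv2) and the standard library are available. Lean on these libraries where they do the work, as an engineer would, in place of code of your own. Each camera call takes 0.05 s, during which the arm holds its last target. There are 200 camera calls.

TASK

Clear the two loose parts off the aluminium test jig by type: the relay into the bin that already holds a relay, the capacitor into the bin that already holds a capacitor. Then lift the test probe out of its stand and, holding it upright with its tip on the middle of the jig's square sprung contact, press that contact gently to about half of its travel, never ramming it against its stop; finish while still holding the probe there. Leave the round contact, the solder spool, the tape roll and the round tin alone.

Things in the scene. Friction and masses are not known exactly. Their poses are not given: they have to be found in the camera images.
- jig: fixed aluminium plate on the desk, 140 (its x) x 180 (its y) x 16 mm high; origin at the centre of its underside, z up. Square contact at x +30, y +35 mm, round one at x +30, y -35, two black posts (14 mm above the plate) at x +60, y +-10. The loose relay and capacitor stand on it at about x -35, one near y +45, the other near y -45
- square_contact_top (a point): centre of the top face of the square contact, marked with a small black dot: a 22 x 22 mm brass head, its top 36 mm above the desk when not pressed, above a square black bushing (32 x 32 mm, top at 24 mm). The point moves down with the contact
- square_contact (a joint): how far the square contact is pressed down, 0 (up) to 0.010 m (at its stop); a spring pushes it up with 0.8 N at 0, 2.8 N at half travel, 4.8 N at full travel
- round_contact_top (a point): centre of the top face of the round contact: 22 mm brass disc on the same jig, top 36 mm above the desk, round black bushing; not to be pressed
- round_contact (a joint): how far the round contact is pressed down, 0 to 0.010 m; must stay up
- relay: loose black relay cube 26 x 26 x 24 mm high, about 18 g, standing on the jig plate; origin at the centre of its underside, z up, x and y square to its sides
- capacitor: loose dark blue upright cylinder, 18 mm diameter, 31 mm high, about 12 g, standing on the jig plate; origin at the centre of its underside, z up
- relay_bin: fixed white open tray 120 (its x) x 110 (its y) mm outside, walls 3 mm thick and 18 mm high, floor 3 mm thick, with a relay fixed in it at x +38, y +20 mm; the rest is free. Origin at the centre of its underside, z up
- capacitor_bin: the same kind of tray, with a capacitor fixed in it at x +38, y +20 mm; the two trays may stand either way round
- stand: fixed black probe stand, block 56 x 56 x 44 mm high on an 80 x 80 x 5 mm foot; a bore of 17 mm goes down its middle. Origin at the centre of its underside. The probe stands in the bore, tip down, its collar resting on the block's top
- probe: loose blue test probe, 120 mm long, about 20 g; barrel about 14 mm thick, an 18 mm wide collar 36 to 40 mm from the tip, bare steel tip 2.2 mm thick and 16 mm long. Origin half way along, on the skin, 7 mm off the axis. Its x points along the axis from the tip to the blunt end (up as it stands), its y and z lie across it
- probe_tip (a point): the end of the probe's steel tip, on its axis
- probe_grip (a point): point on the probe's axis 96 mm from the tip (24 mm below the blunt end), a good place to grip the barrel
- solder_spool: loose bystander: reel of solder, 55 mm diameter, 40 mm high, standing on its flange below the near (left) end of the monitor, which overhangs the desk behind the jig: arms should pass in front of it; origin at the centre of its underside
- kapton_tape: loose bystander: roll of amber tape, 60 mm diameter, 12 mm high, lying flat; origin at the centre of its underside
- rosin_tin: loose bystander: round tin, 58 mm diameter, 24 mm high; origin at the centre of its underside

How it is judged:
By the outcome, as a careful person would: the job done as asked, in the order asked, and still so for the second after the job is handed in, while the arm keeps its last pose, push and grip.
It also fails if it takes over 67 s, if anything falls off the work surface, if the arm or the gripper's body presses on something with over 40 N, if the wrist force passes 120 N, or if a joint passes its speed limit or range.

## Working session

There is one attempt and no reset: what is moved stays moved. The work goes in short steps, Python scripts to look and compute and a tool call to move; the robot and the scene stay as the last step left them, time stands still between calls to the robot, and variables do not carry over. Pictures are saved under pics/ and viewed, at most 13 in all, crops included, and the job is handed in when it is done.

Besides the shell and the picture viewer there is one more tool, called by a JSON object that holds its "api" and its "payload", one argument or row to a line. drive_tool: Moves the arm, as the interface text tells. Its arguments: {"type":"object","properties":{"plan":{"type":"array"},"newtons":{"type":"number"}},"required":["plan"]}

```bash
ls; mkdir -p pics
cat > h.py <<'E'
import numpy as np, cv2
from station import manip
def snap(n):
    s=manip.snapshot(n); np.savez(f'{n}.npz',**s); return s
def world(s,u,v,z=None,depth=None):
    f=s['image'].shape[0]/2/np.tan(np.radians(s['fov_y'])/2)
    d=np.array([(u-s['cx'])/f,-(v-s['cy'])/f,-1.]); E=s['extrinsics']
    D=E[:3,:3]@d; o=E[:3,3]
    k=depth if depth is not None else (z-o[2])/D[2]
    return o+k*D
def cloud(s):
    f=s['image'].shape[0]/2/np.tan(np.radians(s['fov_y'])/2)
    v,u=np.mgrid[:384,:512]; Z=s['z_map']
    P=np.stack([(u-s['cx'])/f*Z,-(v-s['cy'])/f*Z,-Z],-1)
    W=P@s['extrinsics'][:3,:3].T+s['extrinsics'][:3,3]; W[Z==0]=np.nan; return W
E
python3 - <<'E'
from h import *
ims=[]
for n in("top","side"):
    s=snap(n); print(n,[ (k,np.round(v,3).tolist() if not isinstance(v,(str,dict)) else v) for k,v in s.items() if k not in("image","z_map")])
    cv2.imwrite(f'pics/{n}0.png',cv2.resize(s['image'][...,::-1],(768,576),interpolation=cv2.INTER_CUBIC))
print(manip.sense(),manip.finger_overhang)
E
```

```text
pics
top [('fov_y', 54.683), ('cx', 245.709), ('cy', 180.171), ('extrinsics', [[-0.028, 0.994, -0.109, 0.448], [-1.0, -0.029, -0.01, -0.007], [-0.013, 0.109, 0.994, 1.133], [0.0, 0.0, 0.0, 1.0]])]
side [('fov_y', 53.092), ('cx', 255.793), ('cy', 191.87), ('extrinsics', [[-0.876, 0.3, -0.377, 0.149], [-0.482, -0.567, 0.668, 0.67], [-0.013, 0.767, 0.641, 0.743], [0.0, 0.0, 0.0, 1.0]])]
{'t': 0.1, 'q': array([-1.40849490e+00,  5.28395162e-01,  1.43378761e+00,  1.32502043e-05,
        1.18140641e+00, -1.78463141e-01]), 'qd': array([ 0.00030887, -0.00265137, -0.00357019,  0.00150987,  0.0005775 ,
        0.00137576]), 'tau': array([ 2.66249926e-04, -4.43304598e+01, -1.78585821e+01, -3.01212040e-04,
        3.89678913e-03, -6.45740698e-06]), 'tcp_pos': array([ 0.20883011, -0.58841706,  0.24441368]), 'tool_rot': array([ 9.85519955e-01,  1.69556542e-01,  1.41931845e-05, -9.98182675e-04]), 'force': array([ 0.31026124,  0.4088144 , -1.17745672]), 'ft_torque': array([ 0.03010737, -0.03892956,  0.04095078]), 'gripper_force': 0.0, 'finger_gap': 1.0002160474804416} 0.014
```

View pics/top0.png

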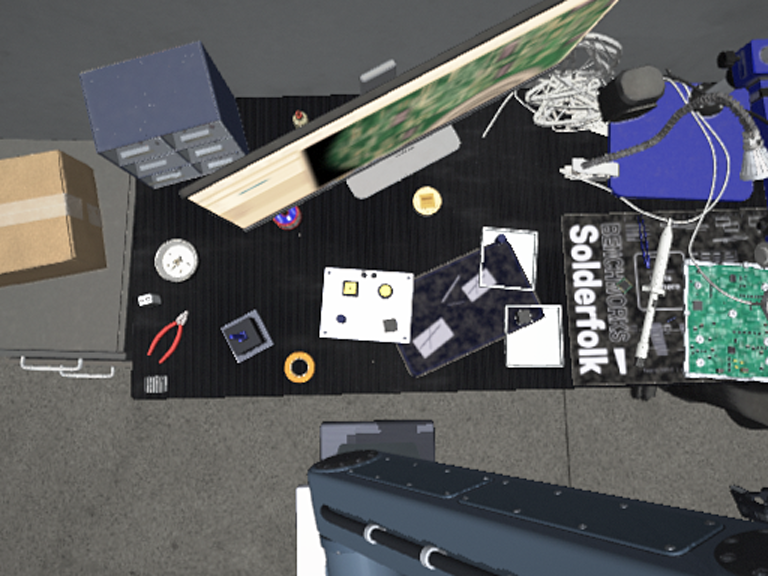

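View pics/side0.png

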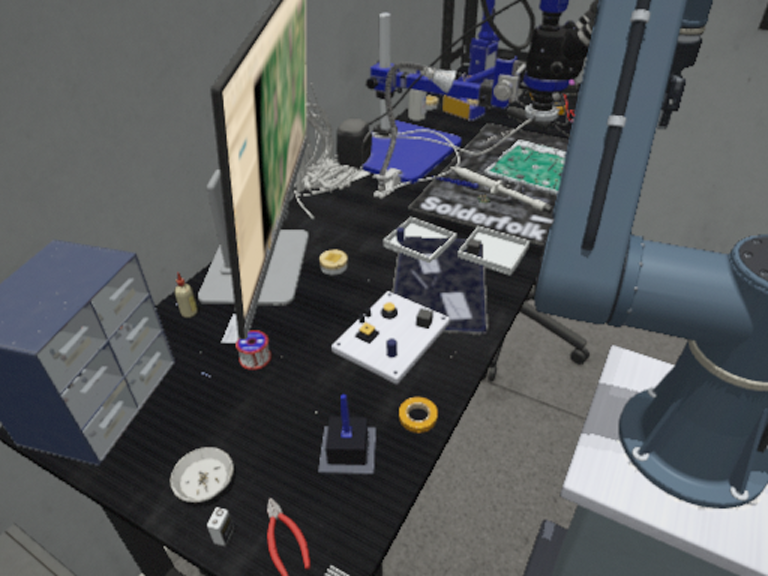

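The top view (1.5x) shows the jig at (366,305), its square contact at (350,289), capacitor at (341,319) and relay at (390,325). The capacitor bin is at (508,259), the relay bin at (534,336), and the stand with probe at (247,336). In the side view the probe stands upright at (345,415).

```bash
cat > m.py <<'E'
from h import *
def blob(s,win,f,z,n=1,rect=False):
    u0,u1,v0,v1=win; im=s['image'][v0:v1,u0:u1].astype(int); m=f(im[...,0],im[...,1],im[...,2]).astype(np.uint8)
    c,_=cv2.findContours(m,cv2.RETR_EXTERNAL,cv2.CHAIN_APPROX_NONE); out=[]
    for k in sorted(c,key=cv2.contourArea)[::-1][:n]:
        M=np.zeros_like(m); cv2.drawContours(M,[k],-1,1,-1); y,x=np.nonzero(M if rect else M*m)
        p=world(s,x.mean()+u0,y.mean()+v0,z); line=f'px {x.mean()+u0:.1f},{y.mean()+v0:.1f} n{len(x)} bb{x.min()+u0,x.max()+u0,y.min()+v0,y.max()+v0} w {np.round(p,4)}'
        if rect:
            W=np.array([world(s,q[0,0]+u0,q[0,1]+v0,z)[:2] for q in k],np.float32); r=cv2.minAreaRect(W*1000); line+=f' rect {np.round(r[0],1)} {np.round(r[1],1)} {r[2]:.1f}'
        out.append(line)
    return out
E
python3 - <<'E'
from m import *
for n,w in (("top",dict(jig=(205,285,172,235),bc=(315,365,145,197),br=(332,382,198,250),sq=(225,243,183,201),rd=(248,268,183,203),cap=(220,236,205,220),rel=(252,268,208,226),st=(140,190,200,245))),
 ("side",dict(jig=(215,305,190,260),sq=(236,256,210,228),rd=(250,270,198,212),cap=(252,270,222,240),rel=(274,292,202,222),pr=(220,240,258,295)))):
    s=dict(np.load(n+'.npz')); W=cloud(s)
    white=lambda r,g,b:np.minimum(np.minimum(r,g),b)>150
    dark=lambda r,g,b:np.maximum(r,np.maximum(g,b))<130
    yel=lambda r,g,b:(r>140)&(r-b>60)
    blue=lambda r,g,b:(b-r>40)
    print(n)
    for k,f,z,rc in (('jig',white,.016,1),('bc',white,.018,1),('br',white,.018,1),('sq',yel,.036,1),('rd',yel,.036,1),('cap',dark,.047,0),('rel',dark,.04,1),('st',blue,.12,0),('pr',blue,.12,0)):
        if k in w: print(k,blob(s,w[k],f,z,1,rc))
    if n=='top':
        for u,v in((244,204),(233,193),(257,194),(228,213),(260,217),(165,224),(158,224),(356,235),(335,180),(349,211),(333,160)): print((u,v),np.round(W[v,u],3),s['image'][v,u])
    else:
        for u,v in ((230,265),(230,275),(231,288),(261,232),(283,212)): print((u,v),np.round(W[v,u],3),s['image'][v,u])
cv2.imwrite('pics/z.png',np.hstack([cv2.resize(np.load(a+'.npz')['image'][y:y+100,x:x+100,::-1],(400,400),interpolation=cv2.INTER_NEAREST) for a,x,y in(('top',140,170),('side',200,215))]))
E
```

```text
top
jig ['px 244.3,203.1 n2813 bb(np.int64(213), np.int64(275), np.int64(178), np.int64(228)) w [0.5012 0.0102 0.016 ] rect [501.9  10.3] [180.8 140.5] 84.4']
bc ['px 338.6,171.0 n811 bb(np.int64(315), np.int64(358), np.int64(151), np.int64(196)) w [ 0.5899 -0.2775  0.018 ] rect [ 578.5 -270.5] [124.4 139.5] 83.2']
br ['px 355.5,223.5 n1541 bb(np.int64(336), np.int64(375), np.int64(203), np.int64(244)) w [ 0.4312 -0.3188  0.018 ] rect [ 431.5 -318.6] [114.6 121.1] 88.5']
sq ['px 233.1,191.5 n63 bb(np.int64(229), np.int64(237), np.int64(188), np.int64(195)) w [0.5355 0.0421 0.036 ] rect [535.5  42.3] [23.7 20.8] 88.3']
rd ['px 256.6,193.3 n47 bb(np.int64(253), np.int64(260), np.int64(190), np.int64(197)) w [ 0.5281 -0.0273  0.036 ] rect [528.1 -27.4] [19.9 21.2] 61.7']
cap ['px 227.1,212.0 n24 bb(np.int64(225), np.int64(230), np.int64(210), np.int64(214)) w [0.4751 0.0604 0.047 ]']
rel ['px 259.9,216.4 n62 bb(np.int64(256), np.int64(264), np.int64(213), np.int64(220)) w [ 0.4597 -0.0349  0.04  ] rect [459.5 -35.2] [23.4 20.4] 88.4']
st ['px 159.1,223.8 n47 bb(np.int64(153), np.int64(1
[... 932 characters left out ...]
 np.int64(202), np.int64(206)) w [ 0.5319 -0.025   0.036 ] rect [532.  -25.1] [16.7 16.6] 27.9']
cap ['px 260.7,232.0 n67 bb(np.int64(258), np.int64(264), np.int64(226), np.int64(237)) w [0.472  0.0767 0.047 ]']
rel ['px 283.8,209.6 n150 bb(np.int64(278), np.int64(291), np.int64(202), np.int64(218)) w [ 0.4597 -0.0326  0.04  ] rect [458.4 -33.2] [34.1 66.1] 21.4']
pr ['px 229.6,278.8 n144 bb(np.int64(227), np.int64(234), np.int64(263), np.int64(291)) w [0.4316 0.2819 0.12  ]']
(230, 265) [0.446 0.256 0.126] [ 36  40 100]
(230, 275) [0.447 0.259 0.097] [26 30 89]
(231, 288) [0.447 0.258 0.051] [ 51  56 130]
(261, 232) [0.475 0.07  0.039] [27 30 50]
(283, 212) [ 0.457 -0.022  0.041] [67 67 64]
```

View pics/z.png

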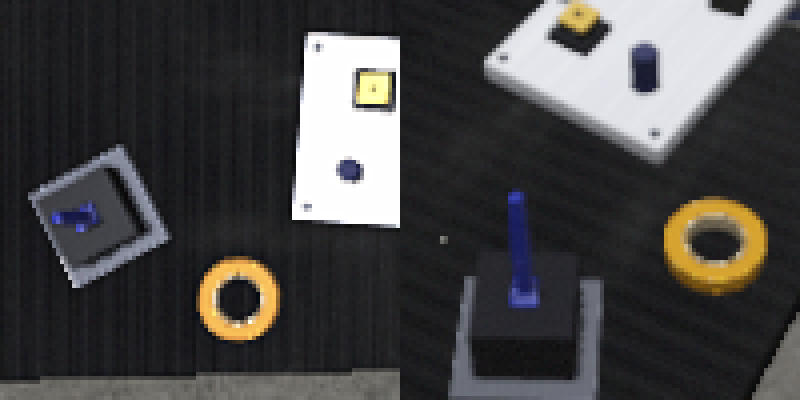

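The crop shows the stand turned by about 27°, with the probe upright in it. The black dot on the square contact is at crop (374,89), and the capacitor is upright.

```bash
cat >> m.py <<'E'
def to(p,yaw):
    from scipy.spatial.transform import Rotation as R
    s=manip.sense(); r=R.from_quat(s['tool_rot']); y=np.radians(yaw)
    T=R.from_matrix(np.array([[np.cos(y),np.sin(y),0],[np.sin(y),-np.cos(y),0],[0,0,-1]]))
    d=r.inv().apply(np.array(p)-s['tcp_pos']); print('t',round(s['t'],2),'pos',np.round(s['tcp_pos'],4),'F',np.round(s['force'],1),'gap',round(s['finger_gap'],3),round(s['gripper_force'],1),'| shift(start axes) mm',np.round(d*1000,1),'in target axes',np.round(T.inv().apply(np.array(p)-s['tcp_pos'])*1000,1),'turn deg',np.round((r.inv()*T).as_rotvec(degrees=True),2))
E
python3 - <<'E'
from m import *
s=dict(np.load('top.npz')); W=cloud(s); d=dict(np.load('side.npz'))
K=8
def up(s,win,f,z,side=None):
    u0,u1,v0,v1=win; im=cv2.resize(s['image'][v0:v1,u0:u1],None,fx=K,fy=K,interpolation=cv2.INTER_CUBIC).astype(int)
    m=f(im[...,0],im[...,1],im[...,2]).astype(np.uint8)
    c=max(cv2.findContours(m,0,cv2.CHAIN_APPROX_NONE)[0],key=cv2.contourArea)
    P=np.array([world(s,(q[0,0]+.5)/K-.5+u0,(q[0,1]+.5)/K-.5+v0,z)[:2] for q in c],np.float32)*1000
    r=cv2.minAreaRect(P); print(side,np.round(r[0],1),np.round(r[1],1),round(r[2],1))
mx=lambda r,g,b:np.maximum(r,np.maximum(g,b))
up(s,(250,270,208,228),lambda r,g,b:mx(r,g,b)<180,.04,'relay')
up(s,(219,237,204,222),lambda r,g,b:mx(r,g,b)<180,.047,'cap')
up(s,(225,243,184,200),lambda r,g,b:(r>130)&(r-b>40),.036,'sq')
up(s,(145,185,205,245),lambda r,g,b:(mx(r,g,b)>75)&(abs(r-b)<35),.005,'foot')
up(d,(271,297,198,212),lambda r,g,b:mx(r,g,b)<150,.04,'relay side')
# probe
for S,win in ((s,(148,170,215,232)),(d,(222,240,258,296))):
    u0,u1,v0,v1=win; im=S['image'][v0:v1,u0:u1].astype(int); y,x=np.nonzero(im[...,2]-im[...,0]>30)
    print(sorted({(int(b)+v0,int(x[y==b].min())+u0,int(x[y==b].max())+u0) for b in y}))
for c in ((322,151.3),(358,153.3),(356.7,193.3),(319.3,191.3)): print('capbin corner',np.round(world(s,*c,.018)[:2],4))
for y0 in np.arange(-.1,.35,.05):
    m=(abs(W[...,1]-y0)<.02)&(W[...,2]>.06)&(W[...,0]>.5); 
    if m.any(): i=np.argmin(np.where(m,W[...,0],9)); print('mon',round(y0,2),np.round(W.reshape(-1,3)[i],2))
to((.46,-.035,.15),-5.8)
a=s['image'][140:205,310:375,::-1]; b=d['image'][195:245,240:305,::-1]
cv2.imwrite('pics/z2.png',np.hstack([cv2.resize(a,(390,390),interpolation=2),cv2.resize(b,(400,390),interpolation=2)]))
E
```

```text
relay [459.4 -35. ] [25.9 26.6] 8.2
cap [474.7  60.4] [19.8 16.3] 72.1
sq [535.5  42.9] [25.6 23.9] 86.7
foot [446.5 254.7] [83.5 82.8] 26.3
relay side [469.3 -51.5] [71.2 57.1] 27.9
[(220, 162, 162), (221, 160, 163), (222, 159, 163), (223, 153, 164), (224, 153, 164), (225, 153, 164), (226, 159, 161), (227, 159, 161)]
[(262, 228, 228), (263, 227, 230), (264, 227, 230), (265, 227, 230), (266, 227, 230), (267, 227, 230), (268, 227, 231), (269, 227, 231), (270, 227, 231), (271, 227, 231), (272, 227, 231), (273, 227, 231), (274, 227, 231), (275, 227, 231), (276, 227, 232), (277, 228, 232), (278, 228, 232), (279, 228, 232), (280, 228, 232), (281, 228, 232), (282, 228, 232), (283, 228, 232), (284, 228, 234), (285, 228, 234), (286, 228, 234), (287, 227, 234), (288, 227, 234), (289, 227, 234), (290, 227, 234), (291, 227, 234)]
capbin corner [ 0.6516 -0.2304]
capbin corner [ 0.6422 -0.3389]
capbin corner [ 0.5209 -0.3277]
capbin corner [ 0.5301 -0.2162]
mon -0.1 [ 0.75 -0.08  0.51]
mon -0.05 [ 0.73 -0.03  0.51]
mon 0.0 [0.7  0.02 0.5 ]
mon 0.05 [0.68 0.07 0.5 ]
mon 0.1 [0.65 0.12 0.5 ]
mon 0.15 [0.63 0.17 0.51]
mon 0.2 [0.61 0.21 0.5 ]
mon 0.25 [0.8  0.27 0.16]
mon 0.3 [0.78 0.32 0.21]
t 0.1 pos [ 0.2088 -0.5884  0.2444] F [ 0.3  0.4 -1.2] gap 1.0 0.0 | shift(start axes) mm [ 421.6 -437.5   95.4] in target axes [ 194.  -576.    94.4] turn deg [-0.12  0.   25.32]
```

View pics/z2.png

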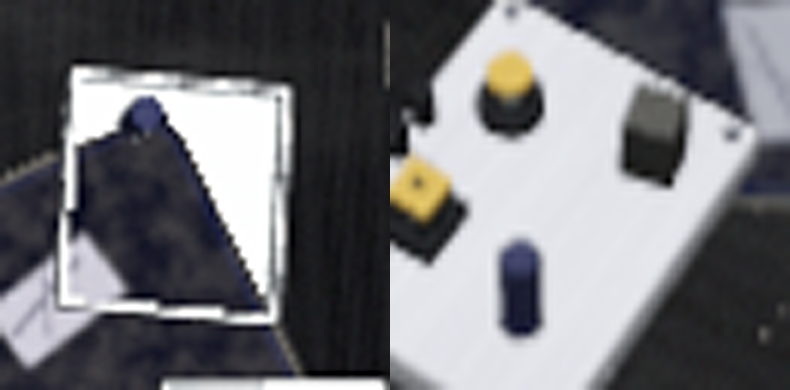

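The capacitor bin's outline is clear, with its fixed capacitor at the left-back. In the side view the relay is turned relative to the jig (top: about +8° world). Now to move over the relay.

{"api": "drive_tool", "payload": {
  "plan": [
    [0, 0, 0, 0, 0, 5.65, 1],
    [0, 0, 0, 0, 0, 5.65, 1],
    [0.0204, -0.032, 0.005, 0, 0, 0, 1],
    [0.0204, -0.032, 0.005, 0, 0, 0, 1],
    [0.0204, -0.032, 0.005, 0, 0, 0, 1],
    [0.0204, -0.032, 0.005, 0, 0, 0, 1],
    [0.0204, -0.032, 0.005, 0, 0, 0, 1],
    [0.0204, -0.032, 0.005, 0, 0, 0, 1],
    [0.0204, -0.032, 0.005, 0, 0, 0, 1],
    [0.0204, -0.032, 0.005, 0, 0, 0, 1]
  ],
  "newtons": 25
}}

```text
t: 1.1
tcp_pos: [0.3341, -0.3107, 0.205]
tool_rot: [0.997, 0.071, -0.0, -0.0]
force: [1.2, 0.1, -0.2]
finger_gap: 1.0
gripper_force: 0.0
```

{"api": "drive_tool", "payload": {
  "plan": [
    [0.0204, -0.032, 0.005, 0, 0, 0, 1],
    [0.0204, -0.032, 0.005, 0, 0, 0, 1],
    [0.0204, -0.032, 0.005, 0, 0, 0, 1],
    [0.0204, -0.032, 0.005, 0, 0, 0, 1],
    [0.0204, -0.032, 0.005, 0, 0, 0, 1],
    [0.0204, -0.032, 0.005, 0, 0, 0, 1],
    [0.0204, -0.032, 0.005, 0, 0, 0, 1],
    [0.0204, -0.032, 0.005, 0, 0, 0, 1],
    [0, 0, 0, 0, 0, 0, 1],
    [0, 0, 0, 0, 0, 0, 1]
  ]
}}

```text
t: 2.1
tcp_pos: [0.4585, -0.0348, 0.165]
tool_rot: [0.997, 0.073, -0.0, -0.0]
force: [-0.3, -0.0, 0.1]
finger_gap: 0.999
gripper_force: 0.0
```

Run:
```python
from m import *
to((.4594,-.035,.033),8.2)
d=dict(np.load('side.npz'));s=dict(np.load('top.npz'))
print(world(d,228.6,263,.126),world(d,230,279,.085),world(s,154.5,224,.128),world(s,162,223.8,.048))
```

```text
t 2.1 pos [ 0.4585 -0.0348  0.165 ] F [-0.3 -0.   0.1] gap 0.999 0.0 | shift(start axes) mm [  0.9   0.3 132. ] in target axes [  0.8   0.3 132. ] turn deg [-0.01  0.05  0.18]
[0.45173693 0.25268389 0.126     ] [0.44649786 0.26008604 0.085     ] [0.44632488 0.25207955 0.128     ] [0.44619733 0.25081682 0.048     ]
```

{"api": "drive_tool", "payload": {
  "plan": [
    [0.001, 0, 0.03, 0, 0, 0, 1],
    [0, 0, 0.03, 0, 0, 0, 1],
    [0, 0, 0.03, 0, 0, 0, 1],
    [0, 0, 0.025, 0, 0, 0, 1],
    [0, 0, 0.017, 0, 0, 0, 1],
    [0, 0, 0, 0, 0, 0, 0],
    [0, 0, 0, 0, 0, 0, -0.6],
    [0, 0, 0, 0, 0, 0, -1],
    [0, 0, 0, 0, 0, 0, -1],
    [0, 0, 0, 0, 0, 0, -1]
  ]
}}

```text
t: 3.1
tcp_pos: [0.4604, -0.0358, 0.0344]
tool_rot: [0.997, 0.072, 0.001, 0.001]
force: [-1.1, -2.1, 6.6]
finger_gap: 0.298
gripper_force: 26.2
```

{"api": "drive_tool", "payload": {
  "plan": [
    [0, 0, 0, 0, 0, 0, -1],
    [0, 0, 0, 0, 0, 0, -1],
    [0, 0, 0, 0, 0, 0, -1]
  ]
}}

```text
t: 3.4
tcp_pos: [0.4603, -0.0358, 0.0344]
tool_rot: [0.997, 0.072, 0.001, 0.001]
force: [-0.3, -1.7, 7.6]
finger_gap: 0.3
gripper_force: 26.3
```

{"api": "drive_tool", "payload": {
  "plan": [
    [0, 0, -0.01, 0, 0, 0, -1],
    [0, 0, -0.03, 0, 0, 0, -1],
    [0, 0, -0.03, 0, 0, 0, -1],
    [-0.0105, 0.0348, -0.01, 0, 0, 0, -1],
    [-0.0106, 0.0348, 0, 0, 0, 0, -1],
    [-0.0106, 0.0348, 0, 0, 0, 0, -1],
    [-0.0106, 0.0348, 0, 0, 0, 0, -1],
    [-0.0106, 0.0348, 0, 0, 0, 0, -1],
    [-0.0106, 0.0348, 0, 0, 0, 0, -1],
    [-0.0106, 0.0348, 0, 0, 0, 0, -1]
  ]
}}

```text
t: 4.4
tcp_pos: [0.4207, -0.2883, 0.1141]
tool_rot: [0.997, 0.072, 0.0, 0.0]
force: [1.2, 0.3, 0.6]
finger_gap: 0.295
gripper_force: 25.4
```

{"api": "drive_tool", "payload": {
  "plan": [
    [-0.0106, 0.0348, 0, 0, 0, 0, -1],
    [0, 0, 0, 0, 0, 0, -1],
    [0, 0, 0, 0, 0, 0, -1]
  ]
}}

```text
t: 4.7
tcp_pos: [0.4153, -0.3234, 0.1137]
tool_rot: [0.997, 0.071, 0.0, -0.0]
force: [0.0, 0.2, -0.5]
finger_gap: 0.295
gripper_force: 25.4
```

Run:
```python
from m import *
to((.4164,-.3232,.024),8.2)
d=snap('side'); s=snap('top')
cv2.imwrite('pics/a1.png',np.hstack([cv2.resize(s['image'][140:270,300:430,::-1],(390,390),interpolation=2),cv2.resize(d['image'][110:240,250:380,::-1],(390,390),interpolation=2)]))
```

```text
t 4.7 pos [ 0.4153 -0.3234  0.1137] F [ 0.   0.2 -0.5] gap 0.295 25.4 | shift(start axes) mm [ 1.1 -0.  89.7] in target axes [ 1.1 -0.1 89.7] turn deg [-0.02 -0.01 -0.08]
```

View pics/a1.png

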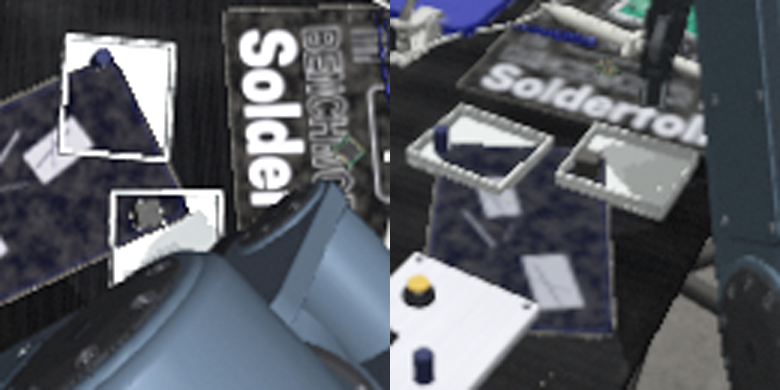

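The relay bin (crop top view (165,240)) is partly under the arm and its free area is clear. The relay is still held (gap 0.295). Lowering it in.

{"api": "drive_tool", "payload": {
  "plan": [
    [0.001, 0, 0.03, 0, 0, 0, -1],
    [0, 0, 0.03, 0, 0, 0, -1],
    [0, 0, 0.02, 0, 0, 0, -1],
    [0, 0, 0.009, 0, 0, 0, -1],
    [0, 0, 0, 0, 0, 0, -1],
    [0, 0, 0, 0, 0, 0, -0.2],
    [0, 0, 0, 0, 0, 0, 0],
    [0, 0, 0, 0, 0, 0, 0],
    [0, 0, 0, 0, 0, 0, 0]
  ]
}}

```text
t: 5.7
tcp_pos: [0.417, -0.3233, 0.0251]
tool_rot: [0.997, 0.072, 0.0, 0.001]
force: [1.0, -0.3, 0.7]
finger_gap: 0.499
gripper_force: 0.0
```

{"api": "drive_tool", "payload": {
  "plan": [
    [0, 0, -0.02, 0, 0, 0, 0],
    [0, 0, -0.04, 0, 0, 0, 0],
    [0, 0, -0.04, 0, 0, 0, 0],
    [0, -0.03, -0.01, 0, 0, 0, 0],
    [0, -0.03, 0, 0, 0, 0, 0],
    [0, 0, 0, 0, 0, 0, 0]
  ]
}}

```text
t: 6.3
tcp_pos: [0.406, -0.2593, 0.135]
tool_rot: [0.997, 0.073, -0.001, -0.002]
force: [-0.2, -1.0, -0.3]
finger_gap: 0.503
gripper_force: 0.0
```

Run:
```python
from m import *
to((.4747,.0604,.12),-5.8)
```

```text
t 6.3 pos [ 0.406  -0.2593  0.135 ] F [-0.2 -1.  -0.3] gap 0.503 0.0 | shift(start axes) mm [ 114.4 -306.3   15.9] in target axes [  36. -325.   15.] turn deg [-0.2   0.16 14.14]
```

{"api": "drive_tool", "payload": {
  "plan": [
    [0, 0, 0, 0, 0, 7.07, 1],
    [0, 0, 0, 0, 0, 7.07, 1],
    [0.0045, -0.0406, 0.002, 0, 0, 0, 1],
    [0.0045, -0.0406, 0.002, 0, 0, 0, 1],
    [0.0045, -0.0406, 0.002, 0, 0, 0, 1],
    [0.0045, -0.0406, 0.002, 0, 0, 0, 1],
    [0.0045, -0.0406, 0.002, 0, 0, 0, 1],
    [0.0045, -0.0406, 0.002, 0, 0, 0, 1],
    [0.0045, -0.0406, 0.002, 0, 0, 0, 1],
    [0.0045, -0.0406, 0.002, 0, 0, 0, 1]
  ]
}}

```text
t: 7.3
tcp_pos: [0.4783, 0.057, 0.1184]
tool_rot: [0.999, -0.052, 0.001, 0.0]
force: [0.6, -0.4, 0.4]
finger_gap: 1.001
gripper_force: 0.0
```

{"api": "drive_tool", "payload": {
  "plan": [
    [0, 0, 0, 0, 0, 0, 1],
    [0, 0, 0, 0, 0, 0, 1]
  ]
}}

```text
t: 7.5
tcp_pos: [0.4778, 0.0563, 0.1183]
tool_rot: [0.999, -0.05, 0.0, 0.0]
force: [-0.0, -0.1, 0.5]
finger_gap: 0.998
gripper_force: 0.0
```

Run:
```python
from m import *
to((.4747,.0604,.038),-5.8)
d=snap('side'); s=snap('top')
cv2.imwrite('pics/a2.png',np.hstack([cv2.resize(s['image'][140:270,300:430,::-1],(390,390),interpolation=2),cv2.resize(d['image'][130:260,220:350,::-1],(390,390),interpolation=2)]))
```

```text
t 7.5 pos [0.4778 0.0563 0.1183] F [-0.  -0.1  0.5] gap 0.998 0.0 | shift(start axes) mm [-3.5 -3.8 80.3] in target axes [-3.5 -3.8 80.3] turn deg [ 0.02 -0.03  0.04]
```

View pics/a2.png

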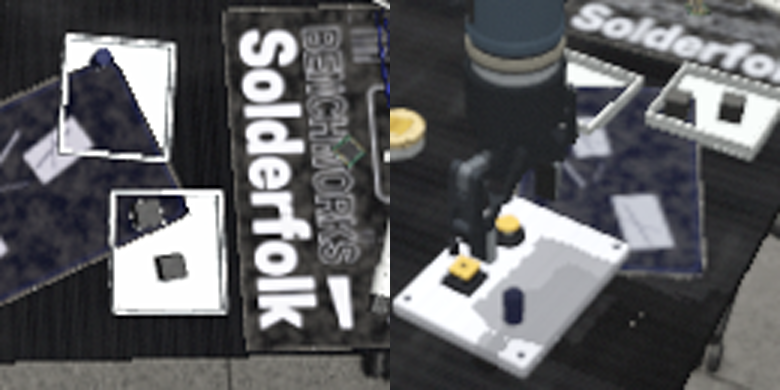

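The relay stands free in its bin (top crop (170,265)), beside the fixed one. The capacitor is undisturbed under the gripper (side crop (512,305)). Descending on it.

{"api": "drive_tool", "payload": {
  "plan": [
    [-0.0035, -0.0038, 0.02, 0, 0, 0, 1],
    [0, 0, 0.03, 0, 0, 0, 1],
    [0, 0, 0.02, 0, 0, 0, 1],
    [0, 0, 0.01, 0, 0, 0, 1],
    [0, 0, 0, 0, 0, 0, 0],
    [0, 0, 0, 0, 0, 0, -0.4],
    [0, 0, 0, 0, 0, 0, -0.7],
    [0, 0, 0, 0, 0, 0, -1],
    [0, 0, 0, 0, 0, 0, -1],
    [0, 0, 0, 0, 0, 0, -1]
  ],
  "newtons": 20
}}

```text
t: 8.6
tcp_pos: [0.4748, 0.0599, 0.0391]
tool_rot: [0.999, -0.051, 0.001, 0.0]
force: [-0.4, 0.1, 5.9]
finger_gap: 0.199
gripper_force: 21.8
```

{"api": "drive_tool", "payload": {
  "plan": [
    [0, 0, 0, 0, 0, 0, -1],
    [0, 0, 0, 0, 0, 0, -1]
  ]
}}

```text
t: 8.8
tcp_pos: [0.4748, 0.0599, 0.0391]
tool_rot: [0.999, -0.051, 0.001, 0.0]
force: [0.1, -1.3, 6.2]
finger_gap: 0.202
gripper_force: 21.8
```

{"api": "drive_tool", "payload": {
  "plan": [
    [0, 0, -0.01, 0, 0, 0, -1],
    [0, 0, -0.03, 0, 0, 0, -1],
    [0, 0, -0.04, 0, 0, 0, -1],
    [0.0144, 0.0367, -0.01, 0, 0, 0, -1],
    [0.0144, 0.0367, 0, 0, 0, 0, -1],
    [0.0144, 0.0367, 0, 0, 0, 0, -1],
    [0.0144, 0.0367, 0, 0, 0, 0, -1],
    [0.0144, 0.0367, 0, 0, 0, 0, -1],
    [0.0144, 0.0367, 0, 0, 0, 0, -1],
    [0.0144, 0.0367, 0, 0, 0, 0, -1]
  ]
}}

```text
t: 9.8
tcp_pos: [0.548, -0.2073, 0.1289]
tool_rot: [0.999, -0.052, -0.0, -0.0]
force: [-0.2, 0.2, 0.2]
finger_gap: 0.199
gripper_force: 21.3
```

{"api": "drive_tool", "payload": {
  "plan": [
    [0.0144, 0.0367, 0, 0, 0, 0, -1],
    [0.0144, 0.0367, 0, 0, 0, 0, -1],
    [0, 0, 0, 0, 0, 0, -1],
    [0, 0, 0, 0, 0, 0, -1]
  ]
}}

```text
t: 10.2
tcp_pos: [0.5687, -0.2824, 0.1283]
tool_rot: [0.999, -0.052, -0.0, -0.0]
force: [1.4, 0.3, 0.2]
finger_gap: 0.2
gripper_force: 21.3
```

Run:
```python
from m import *
to((.5707,-.2815,.029),-5.8)
```

```text
t 10.2 pos [ 0.5687 -0.2824  0.1283] F [1.4 0.3 0.2] gap 0.2 21.3 | shift(start axes) mm [ 2.  -1.  99.3] in target axes [ 1.9 -1.1 99.3] turn deg [-0.04  0.04 -0.21]
```

{"api": "drive_tool", "payload": {
  "plan": [
    [0.002, -0.001, 0.03, 0, 0, 0, -1],
    [0, 0, 0.03, 0, 0, 0, -1],
    [0, 0, 0.025, 0, 0, 0, -1],
    [0, 0, 0.015, 0, 0, 0, -1],
    [0, 0, 0, 0, 0, 0, -1],
    [0, 0, 0, 0, 0, 0, -0.3],
    [0, 0, 0, 0, 0, 0, 0],
    [0, 0, 0, 0, 0, 0, 0],
    [0, 0, 0, 0, 0, 0, 0]
  ]
}}

```text
t: 11.1
tcp_pos: [0.5716, -0.2814, 0.0292]
tool_rot: [0.999, -0.052, 0.001, 0.0]
force: [0.1, 0.0, 0.1]
finger_gap: 0.505
gripper_force: 0.0
```

{"api": "drive_tool", "payload": {
  "plan": [
    [0, 0, -0.02, 0, 0, 0, 0],
    [0, 0, -0.04, 0, 0, 0, 0],
    [0, 0, -0.05, 0, 0, 0, 0],
    [0, -0.02, -0.05, 0, 0, 0, 0],
    [0, -0.04, -0.02, 0, 0, 0, 0],
    [0, -0.04, 0, 0, 0, 0, 1],
    [0, -0.04, 0, 0, 0, 0, 1]
  ]
}}

```text
t: 11.8
tcp_pos: [0.586, -0.1425, 0.2067]
tool_rot: [0.999, -0.052, 0.002, 0.001]
force: [-0.2, 0.6, -0.0]
finger_gap: 0.822
gripper_force: 0.0
```

Run:
```python
from m import *
to((.4468,.2530,.2),20)
```

```text
t 11.8 pos [ 0.586  -0.1425  0.2067] F [-0.2  0.6 -0. ] gap 0.822 0.0 | shift(start axes) mm [-179.7 -378.9    5.7] in target axes [   4.5 -419.3    6.7] turn deg [  0.1   -0.18 -25.98]
```

{"api": "drive_tool", "payload": {
  "plan": [
    [-0.0163, -0.0345, 0, 0, 0, 0, 1],
    [-0.0163, -0.0345, 0, 0, 0, 0, 1],
    [-0.0163, -0.0345, 0, 0, 0, 0, 1],
    [-0.0163, -0.0345, 0, 0, 0, 0, 1],
    [-0.0163, -0.0345, 0, 0, 0, 0, 1],
    [-0.0163, -0.0345, 0, 0, 0, 0, 1],
    [-0.0163, -0.0345, 0, 0, 0, 0, 1],
    [-0.0163, -0.0345, 0, 0, 0, 0, 1],
    [-0.0163, -0.0345, 0, 0, 0, 0, 1],
    [-0.0163, -0.0345, 0, 0, 0, 0, 1]
  ]
}}

```text
t: 12.8
tcp_pos: [0.4583, 0.2179, 0.2053]
tool_rot: [0.999, -0.052, 0.0, -0.0]
force: [1.2, 0.1, 0.2]
finger_gap: 0.998
gripper_force: 0.0
```

{"api": "drive_tool", "payload": {
  "plan": [
    [-0.0163, -0.034, 0, 0, 0, 0, 1],
    [0, 0, 0, 0, 0, 0, 1],
    [0, 0, 0, 0, 0, 0, 1]
  ]
}}

```text
t: 13.1
tcp_pos: [0.4459, 0.2526, 0.2051]
tool_rot: [0.999, -0.05, 0.0, 0.0]
force: [0.5, 0.0, 0.5]
finger_gap: 1.003
gripper_force: 0.0
```

Run:
```python
from m import *
to((.4468,.2530,.099),-5.8)
d=snap('side'); s=snap('top')
cv2.imwrite('pics/a3.png',np.hstack([cv2.resize(s['image'][140:270,290:420,::-1],(390,390),interpolation=2),cv2.resize(d['image'][190:320,160:290,::-1],(390,390),interpolation=2)]))
```

```text
t 13.1 pos [0.4459 0.2526 0.2051] F [0.5 0.  0.5] gap 1.003 0.0 | shift(start axes) mm [  0.8  -0.5 106.1] in target axes [  0.9  -0.4 106.1] turn deg [ 0.01 -0.04  0.02]
```

View pics/a3.png

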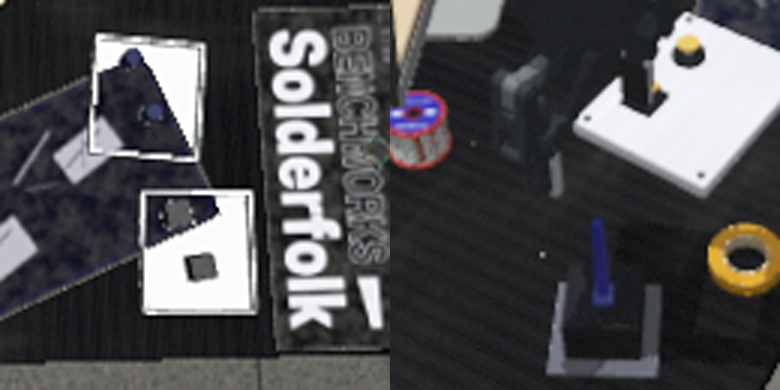

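The capacitor stands in its bin (top crop (152,112)). The probe is upright in the stand with the gripper above it. Descending to grip.

{"api": "drive_tool", "payload": {
  "plan": [
    [0.0008, 0, 0.03, 0, 0, 0, 1],
    [0, 0, 0.03, 0, 0, 0, 1],
    [0, 0, 0.03, 0, 0, 0, 1],
    [0, 0, 0.016, 0, 0, 0, 1],
    [0, 0, 0, 0, 0, 0, 0],
    [0, 0, 0, 0, 0, 0, -0.4],
    [0, 0, 0, 0, 0, 0, -0.7],
    [0, 0, 0, 0, 0, 0, -1],
    [0, 0, 0, 0, 0, 0, -1],
    [0, 0, 0, 0, 0, 0, -1]
  ],
  "newtons": 40
}}

```text
t: 14.2
tcp_pos: [0.4475, 0.2522, 0.0994]
tool_rot: [0.999, -0.052, 0.001, -0.0]
force: [0.5, 0.5, 2.7]
finger_gap: 0.098
gripper_force: 38.9
```

{"api": "drive_tool", "payload": {
  "plan": [
    [0, 0, 0, 0, 0, 0, -1],
    [0, 0, 0, 0, 0, 0, -1]
  ]
}}

```text
t: 14.4
tcp_pos: [0.4475, 0.2523, 0.0994]
tool_rot: [0.999, -0.051, 0.001, -0.0]
force: [-0.2, -0.5, 5.3]
finger_gap: 0.098
gripper_force: 39.1
```

Run:
```python
from m import *
d=snap('side'); s=snap('top')
cv2.imwrite('pics/a4.png',np.hstack([cv2.resize(s['image'][180:260,120:200,::-1],(390,390),interpolation=2),cv2.resize(d['image'][230:310,190:270,::-1],(390,390),interpolation=2)]))
```

```text
(no output)
```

View pics/a4.png

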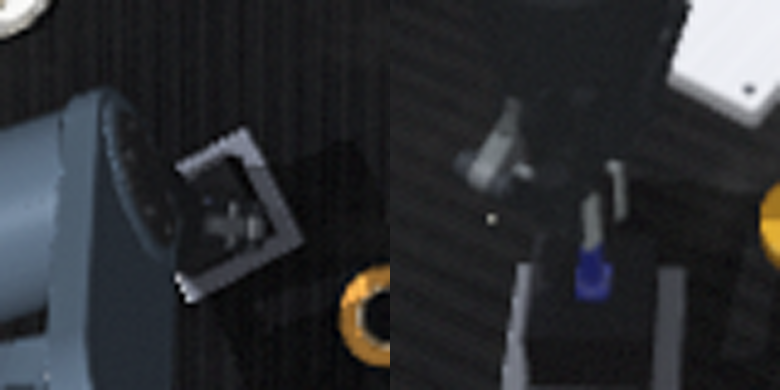

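The probe's collar sits at side crop (593,270), directly below the pads, and the probe looks upright. Lifting straight out.

{"api": "drive_tool", "payload": {
  "plan": [
    [0, 0, -0.01, 0, 0, 0, -1],
    [0, 0, -0.01, 0, 0, 0, -1],
    [0, 0, -0.02, 0, 0, 0, -1],
    [0, 0, -0.02, 0, 0, 0, -1],
    [0, 0, -0.02, 0, 0, 0, -1],
    [0, 0, -0.01, 0, 0, 0, -1],
    [0, 0, 0, 0, 0, 0, -1],
    [0, 0, 0, 0, 0, 0, -1]
  ]
}}

```text
t: 15.3
tcp_pos: [0.4467, 0.2519, 0.1886]
tool_rot: [0.999, -0.052, -0.0, 0.0]
force: [0.7, 0.2, -0.7]
finger_gap: 0.098
gripper_force: 39.0
```

Run:
```python
from m import *
to((.5365,.043,.16),-5.8)
d=snap('side')
cv2.imwrite('pics/a5.png',cv2.resize(d['image'][200:310,180:290,::-1],(590,590),interpolation=2))
```

```text
t 15.3 pos [0.4467 0.2519 0.1886] F [ 0.7  0.2 -0.7] gap 0.098 39.0 | shift(start axes) mm [110.9 198.5  28.5] in target axes [110.5 198.8  28.6] turn deg [ 0.01  0.02 -0.12]
```

View pics/a5.png

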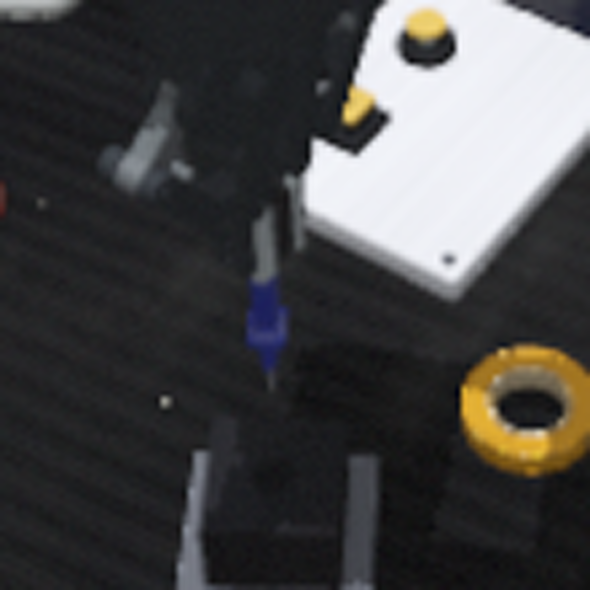

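The probe is out: collar at side crop (267,325), tip at about (271,388), hanging roughly plumb. Next, check its tilt numerically.

```bash
cat >> m.py <<'E'
def proj(s,p):
    f=192/np.tan(np.radians(s['fov_y'])/2); E=s['extrinsics']; c=E[:3,:3].T@(np.array(p)-E[:3,3])
    return np.array([s['cx']+f*c[0]/-c[2], s['cy']-f*c[1]/-c[2]])
def axis(s,win,th=30):
    u0,u1,v0,v1=win; im=s['image'][v0:v1,u0:u1].astype(float); w=np.clip(im[...,2]-im[...,0]-th,0,None)
    return [(v0+r,round(float((w[r]*np.arange(u0,u1)).sum()/w[r].sum()),2),int((w[r]>0).sum())) for r in range(v1-v0) if w[r].sum()>20]
E
python3 - <<'E'
from m import *
d=dict(np.load('side.npz')); t=manip.sense()['tcp_pos']
print(axis(d,(222,240,245,280)))
for z in (.0972,.113,.133,.137,.16): print(z,np.round(proj(d,(t[0],t[1],z)),2))
print(d['image'][262:276,226:236].sum(-1))
print(world(d,230.1,271.9,.0972))
E
```

```text
[(253, 228.67, 5), (254, 228.73, 5), (255, 228.86, 5), (256, 228.85, 5), (257, 229.49, 7), (258, 229.25, 8), (259, 228.84, 7), (260, 228.95, 7), (261, 229.1, 7), (262, 229.16, 8), (263, 229.16, 7), (264, 229.34, 7), (265, 229.56, 4), (266, 229.75, 3), (267, 229.68, 3), (268, 229.46, 2)]
0.0972 [231.79 272.57]
0.113 [231.39 267.74]
0.133 [230.85 261.45]
0.137 [230.75 260.17]
0.16 [230.11 252.62]
[[194 219 233 235 237 228 238 171 108 103]
 [178 211 220 221 226 213 201 147 110 107]
 [135 155 169 176 176 175 150 116 100 111]
 [123 118 138 153 155 149 125 100  91  96]
 [107 110 123 151 155 135 110  97  92  82]
 [100 111 123 147 153 137 115  97  92  73]
 [ 94  87 106 145 163 128 104 107  95  58]
 [ 95  90  98 125 175 134 110 103  88  75]
 [ 85  91  85 114 183 136 102  95 107  95]
 [ 95  87  89  91 186 126  79  89  84  81]
 [107  95  91  88 160 121  91  84  93  69]
 [ 97 104 105 104 116 106  97  89  80  65]
 [102  94 102 104 110 103  97  88  72  56]
 [ 81  92 104 101 104 102 109 103  83  63]]
[0.45044078 0.25200711 0.0972    ]
```

{"api": "drive_tool", "payload": {
  "plan": [
    [0.0156, 0.0283, 0.003, 0, 0, 0, -1],
    [0.0156, 0.0283, 0.003, 0, 0, 0, -1],
    [0.0156, 0.0283, 0.003, 0, 0, 0, -1],
    [0.0156, 0.0283, 0.003, 0, 0, 0, -1],
    [0.0156, 0.0283, 0.003, 0, 0, 0, -1],
    [0.0156, 0.0283, 0.003, 0, 0, 0, -1],
    [0.0156, 0.0283, 0.003, 0, 0, 0, -1],
    [0, 0, 0, 0, 0, 0, -1],
    [0, 0, 0, 0, 0, 0, -1]
  ]
}}

```text
t: 16.25
tcp_pos: [0.5345, 0.0432, 0.1665]
tool_rot: [0.999, -0.053, -0.002, -0.0]
force: [-0.6, 1.5, -0.0]
finger_gap: 0.099
gripper_force: 39.0
```

Run:
```python
from m import *
to((.535,.0435,.14),-5.8)
```

```text
t 16.25 pos [0.5345 0.0432 0.1665] F [-0.6  1.5 -0. ] gap 0.099 39.0 | shift(start axes) mm [ 0.5 -0.3 26.4] in target axes [ 0.4 -0.3 26.5] turn deg [-0.02  0.18 -0.23]
```

Lower to the tip about 7 mm above the contact, then look.

{"api": "drive_tool", "payload": {
  "plan": [
    [0.0004, 0, 0.01, 0, 0, 0, -1],
    [0, 0, 0.01, 0, 0, 0, -1],
    [0, 0, 0.012, 0, 0, 0, -1],
    [0, 0, 0, 0, 0, 0, -1],
    [0, 0, 0, 0, 0, 0, -1]
  ]
}}

```text
t: 16.75
tcp_pos: [0.5351, 0.0442, 0.135]
tool_rot: [0.999, -0.051, -0.001, -0.0]
force: [0.3, 0.2, -1.2]
finger_gap: 0.096
gripper_force: 39.0
```

Run:
```python
from m import *
to((.535,.0435,.13),-5.8); t=manip.sense()['tcp_pos']
d=snap('side'); s=snap('top')
print(axis(d,(236,256,190,222)))
for z in (t[2]-.0914,.036): print(np.round(proj(d,(t[0],t[1],z)),2))
cv2.imwrite('pics/a6.png',np.hstack([cv2.resize(s['image'][175:205,215:245,::-1],(390,390),interpolation=0),cv2.resize(d['image'][195:235,225:265,::-1],(400,390),interpolation=0)]))
```

```text
t 16.75 pos [0.5351 0.0442 0.135 ] F [ 0.3  0.2 -1.2] gap 0.096 39.0 | shift(start axes) mm [-0.1  0.7  5. ] in target axes [-0.1  0.7  5. ] turn deg [-0.    0.09 -0.07]
[(198, 243.6, 4), (199, 243.57, 4), (200, 243.57, 4), (201, 243.57, 4), (202, 243.6, 4), (203, 243.73, 5), (204, 243.88, 6), (205, 243.75, 6), (206, 243.74, 6), (207, 243.68, 6), (208, 243.75, 6), (209, 244.36, 2), (210, 244.23, 3), (211, 243.78, 3)]
[245.4  216.91]
[245.49 219.  ]
```

View pics/a6.png

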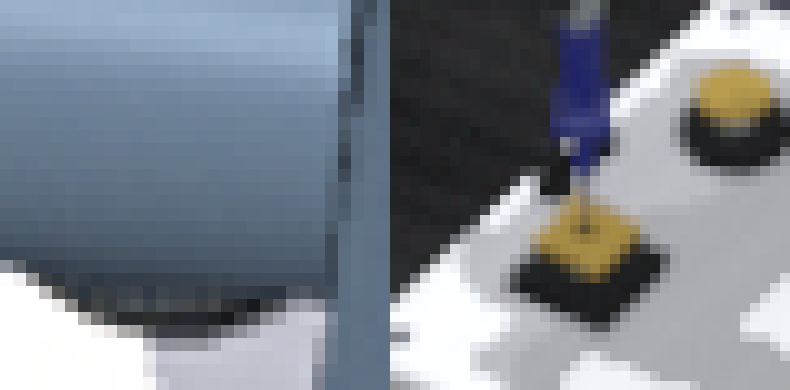

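The tip stands right above the contact: tip column at side crop x 583, black dot at (585,227), both aligned. Taking a force baseline, then pressing.

```bash
cat > f.py <<'E'
from m import *
F=[]
for _ in range(12): manip.snapshot('side'); x=manip.sense(); F.append(np.r_[x['force'],x['tcp_pos'][2]])
F=np.array(F); print('F',F.mean(0).round(3),'sd',F.std(0).round(2)); to((.535,.0435,.1224),-5.8)
E
python3 f.py
```

```text
F [ 0.145 -0.128 -0.383  0.136] sd [0.39 0.28 0.36 0.  ]
t 17.45 pos [0.5356 0.0436 0.1358] F [-0.5  0.  -0.2] gap 0.1 39.0 | shift(start axes) mm [-0.6  0.2 13.4] in target axes [-0.6  0.2 13.4] turn deg [ 0.   -0.   -0.12]
```

{"api": "drive_tool", "payload": {
  "plan": [
    [0, 0.0007, 0.002, 0, 0, 0, -1],
    [0, 0, 0.002, 0, 0, 0, -1],
    [0, 0, 0.002, 0, 0, 0, -1],
    [0, 0, 0.001, 0, 0, 0, -1],
    [0, 0, 0.001, 0, 0, 0, -1],
    [0, 0, 0.001, 0, 0, 0, -1],
    [0, 0, 0.001, 0, 0, 0, -1],
    [0, 0, 0, 0, 0, 0, -1]
  ]
}}

```text
t: 18.25
tcp_pos: [0.5356, 0.043, 0.1257]
tool_rot: [0.999, -0.052, 0.0, -0.0]
force: [-0.1, -0.5, 1.3]
finger_gap: 0.101
gripper_force: 39.1
```

```bash
python3 f.py
```

```text
F [0.01  0.106 0.745 0.126] sd [0.62 0.58 0.61 0.  ]
t 18.85 pos [0.5356 0.043  0.1258] F [-0.3 -0.6  0.3] gap 0.104 39.1 | shift(start axes) mm [-0.7 -0.4  3.4] in target axes [-0.7 -0.4  3.4] turn deg [-0.   -0.   -0.11]
```

{"api": "drive_tool", "payload": {
  "plan": [
    [-0.0004, 0, 0.001, 0, 0, 0, -1],
    [0, 0, 0.001, 0, 0, 0, -1],
    [0, 0, 0.001, 0, 0, 0, -1],
    [0, 0, 0.0006, 0, 0, 0, -1],
    [0, 0, 0, 0, 0, 0, -1],
    [0, 0, 0, 0, 0, 0, -1]
  ]
}}

```text
t: 19.45
tcp_pos: [0.5353, 0.043, 0.1222]
tool_rot: [0.999, -0.052, 0.0, 0.0]
force: [-0.3, 0.1, 2.3]
finger_gap: 0.099
gripper_force: 39.3
```

```bash
python3 f.py; python3 f.py
python3 - <<'E'
from m import *
d=snap('side')
print(blob(d,(236,256,208,230),lambda r,g,b:(r>110)&(r-b>50),.031,1,1))
cv2.imwrite('pics/a7.png',cv2.resize(d['image'][185:235,220:270,::-1],(500,500),interpolation=0))
E
```

```text
F [ 0.207 -0.132  1.88   0.122] sd [0.43 0.59 0.66 0.  ]
t 20.05 pos [0.5352 0.043  0.1222] F [ 0.3 -0.9  2. ] gap 0.1 39.3 | shift(start axes) mm [-0.2 -0.4 -0.2] in target axes [-0.2 -0.4 -0.2] turn deg [-0.   -0.01 -0.11]
F [0.322 0.033 2.041 0.122] sd [0.34 0.33 0.57 0.  ]
t 20.65 pos [0.5352 0.0431 0.1221] F [ 0.2 -0.3  1.4] gap 0.099 39.3 | shift(start axes) mm [-0.2 -0.4 -0.3] in target axes [-0.2 -0.4 -0.3] turn deg [-0.    0.   -0.11]
['px 244.5,220.1 n43 bb(np.int64(240), np.int64(249), np.int64(217), np.int64(223)) w [0.5379 0.0447 0.031 ] rect [538.4  44.2] [20.  20.1] 84.2']
```

View pics/a7.png

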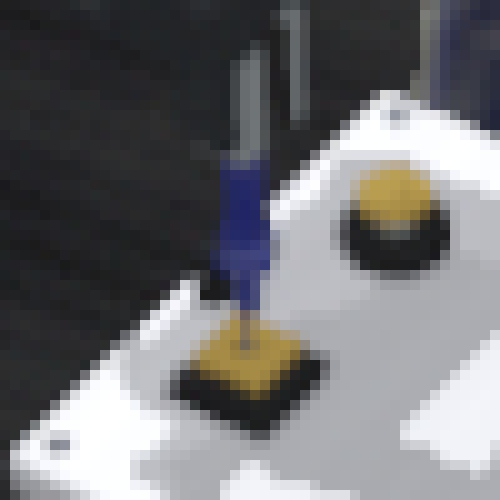

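The tip is on the dot in the middle of the square contact (crop (247,345)), which is visibly lowered; the round contact (395,195) is still up. Force (about 2.3 N), height (5.2 mm) and image shift (about 5 mm) all agree with roughly half travel.

```bash
python3 -c "
from station import manip
print(manip.sign_off())"
```

```text
the job is handed in; nothing more can be done
None
```

I put the relay and capacitor in their matching bins and handed the job in at about 21 s, still holding the probe upright on the middle of the square contact, pressed to about half travel (estimates 3.9–5.8 mm of 10, not against its stop).

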